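# Clear the microscope bench: eyepieces, jars and tape spool back in their places

### The arm

A 6-joint arm with a two-finger parallel gripper is mounted at the origin on the work surface. World frame = base frame: x ahead of the robot, y to its left, z up, the work surface at z = 0. Lengths are in m, angles in rad, forces in N, time in s.
With the tool pointing down it reaches from about 0.3 to 0.775 m from the base axis. Payload 14.6 kg.
Tool frame: the origin (TCP) lies on the mounting face of the last link; the fingertips stand 199 mm ahead of it and the grasp point (between the pads) lies 180 mm ahead of it; z points along the fingers, y is the line along which they close (so a half turn about z gives the same grasp; the last joint's range is limited). The gripper opens to 94 mm and grips with 3 to 60 N. Pads are 16 mm wide; open, the fingers measure 119 mm over their backs; the gripper's body (75 mm by 177 mm) begins 78 mm behind the grasp point.
Start: joints at [1.262, 0.3, 1.521, -0, 1.321, -0.067], TCP at [0.132, 0.534, 0.405] pointing down, gripper open.
Joint ranges: [-3.03, 3.03], [-0.79, 2.21], [0.23, 2.52], [-1.04, 4.18], [0, 3.07], [-2.55, 2.55]. Speed limits (rad/s): [2.22, 2.22, 2.57, 3.14, 3.14, 3.14].

### API

Orientations are given as [roll, pitch, yaw] about the fixed x, y, z axes, in that order (R = Rz(yaw) Ry(pitch) Rx(roll)).
In Python, from station import telemetry, cams, workorder, finder gives the robot as it stands.
- The arm moves only by the tool jog_arm, never from a script. Its argument "rows" is a list of rows, each an object with "gripper": the finger opening in m, from 0 to 0.094; "slide": the shift along the tool's x, y, z in m, a list of three; "spin": the turn about the tool's z in rad. In form: [{"gripper": gripper, "slide": [tx, ty, tz], "spin": spin}, ...]. A call has 1 to 8 rows; each row is the pose to reach, as a shift and turn from the pose commanded when the call began, along the tool's axes at that moment; what a row does not reach only later rows make up. A row lasts 1/10 s, in which the tool goes at most 50 mm and 8.59 degrees, less where a joint would pass 70% of its speed; a pose out of reach is approached as far as the arm can. A call with a gripper value outside its range is refused whole. The fingers move at their own pace and stop on an object; "squeeze" is the grip in N (left out, the last holds). Time passes only in rows, so rows that repeat a pose let the fingers close. It gives the time, the measured TCP pose, the force, the opening and the grip force at its end, in the units of the state.
- telemetry.get_obs(): the state, without advancing time (a new reading comes with each control period).
- cams.camera(name): name is "scene" or "top" or "wrist"; returns (picture, depth): 480x640x3 uint8, red, green, blue; 480x640 float32, m along the optical axis (not along the pixel's ray), 0 where there is no reading.
- cams.camera_info(name): a dict with "camera_matrix" (3x3 intrinsics, pixels), "k1" (the pictures are not rectified: a ray, as slopes to the right and down, at radius r is drawn at 1 + k1 r^2 times it, then the intrinsics apply), "R" (3x3) and "t" (3): a world point X has camera coordinates R X + t; the wrist camera has in their place "tool_from_camera" (4x4, takes a point from camera to tool coordinates, whose origin is the TCP and whose axes are the flange's). Camera axes: x right, y down, z forward; pixel columns grow to the right and rows downward; lengths in m; the calibration is good to about 2 mm. A picture is of the moment at which its call begins: read the wrist's pose just before it. camera_info takes no time and is no camera call.
- workorder.hand_in(): hands the job in; it is judged then, once.
Trained networks look in the newest picture that a camera, given by its name, has taken for a name from the list of things; names that differ only in an ending like _2 or _b are one class to them, and where a whole thing is asked for, a point or a joint stands for the part that bears it (a point fixed in the world has none). Each returns a list of dicts, best first, with "confidence" (0 to 1); they miss things now and then, are a little off and sometimes report something else, mostly with a low value. They report only what shows in the picture. A call takes as long as a camera call. They do not tell look-alikes from the thing itself.
- finder.find_in(target, camera): "point" ([x, y, z] in m, in world coordinates, good to about 4 mm: the middle of the surface that is visible of it).
- finder.masks_of(target, camera): "region" (480x640 bool, what is visible of it).
The state is a dict: "time_s": time; "qpos": joint angles; "joint_vel": joint speeds; "tau": joint torques, N m; "ee_pos": TCP position; "eef_rot": TCP orientation; "force": force on the tool from outside, world axes, zero at the start; "moment": the same for the moment, N m; "grip_width": finger opening in m; "grip_force": force on a finger pad.
Only numpy, scipy, OpenCV 4.12 (cv2) and the standard library are available. Lean on these libraries where they do the work, as an engineer would, in place of code of your own. Each camera call takes 0.05 s, during which the arm holds its last target. There are 200 camera calls.

### The job

Tidy the microscope bench: stand both eyepieces upright in the blue tray (steel tube up) and both amber jars upright in the red tray, and drop the yellow tape spool into the dispenser, midway between its forks, so that both ends of its axle rest on the bottoms of the slots. Never tip a jar over, and leave the covered petri dish where it is.

Things in the scene. Friction and masses are not known exactly. Their poses are not given: they have to be found in the camera images.
- eyepiece_1: First eyepiece: black rubber eyecup below (40 mm diameter to 18 mm high, tapering to 35 mm at 25 mm), bright steel tube with lens above (30 mm diameter, 25 to 58 mm high). 58 mm tall, about 90 g, loose, standing on its eyecup. Origin: centre of its underside; z up along its axis. Both are alike.
- eyepiece_2: Second eyepiece: black rubber eyecup below (40 mm diameter to 18 mm high, tapering to 35 mm at 25 mm), bright steel tube with lens above (30 mm diameter, 25 to 58 mm high). 58 mm tall, about 90 g, loose, standing on its eyecup. Origin: centre of its underside; z up along its axis. Both are alike.
- jar_1: First closed amber glass jar with paper label and orange screw cap: a cylinder 44 mm in diameter and 70 mm tall (the cap, same diameter, is the top 18 mm), about 100 g, loose, standing upright. Origin: centre of its underside; z up along its axis. Both are alike.
- jar_2: Second closed amber glass jar with paper label and orange screw cap: a cylinder 44 mm in diameter and 70 mm tall (the cap, same diameter, is the top 18 mm), about 100 g, loose, standing upright. Origin: centre of its underside; z up along its axis. Both are alike.
- spool: Yellow tape between white octagonal end plates on a steel axle, one rigid piece, about 120 g, standing on a flat, axle level. Octagon 56 mm across flats, 22 mm wide; axle 8 mm thick, 110 mm long, 44 mm out each side. Origin: spool centre, on the axle (28 mm up at start); y along the axle; at start z up, x square to two upright flats. Grip 56 mm over these or 22 mm over the plates above the axle.
- blue_tray: Blue open tray, fixed, 100 mm (its x) by 165 mm (its y) outside, walls 4 mm thick, rims 22 mm above the bench, floor 4 mm thick; inside 92 x 157 mm: two things stand side by side along its y. Origin: centre of its underside, on the bench; z up.
- red_tray: Red open tray, fixed, 100 mm (its x) by 165 mm (its y) outside, walls 4 mm thick, rims 22 mm above the bench, floor 4 mm thick; inside 92 x 157 mm: two things stand side by side along its y. Origin: centre of its underside, on the bench; z up.
- dispenser: Tape dispenser, fixed: black base 120 (x) x 100 mm (y), 10 high; two grey forks at y = +-40 mm, 6 thick, 74 clear between. Slots open upward: mouth 32 mm wide in x at 70 mm height, narrowing to 11 at 54, bottom at 42. Seated axle: along y, axis at x = 0, 46 mm above the origin, spool midway. Low edge 18 high at x = -55. Origin: centre of the underside, on the bench; z up.
- dish: Covered clear petri dish with a small specimen, 60 mm in diameter and 13 mm high, loose on the bench. Not to be moved. Origin: centre of its underside.
Not all that is in view belongs to the job. What is shaped like the eyepiece_2 but green or pink is not meant. Leave any turquoise look-alike of the spool alone.

How it is judged:
At the end, for the whole second after the job is handed in: Eyepieces in the blue tray and jars in the red, on its floor (within 5 mm) and within 9 degrees of upright; spool axle in both slots within 3.5 mm of seated height, level and square to 3.4 degrees, within 13 mm of midway; all released, at rest; dish within 20 mm of its start (x of eyepiece_1 in the frame of blue_tray between -0.036 and 0.036 m and y of eyepiece_1 in the frame of blue_tray between -0.068 and 0.068 m and z of eyepiece_1 in the frame of blue_tray between 0 and 0.009 m and angle between each of eyepiece_1, eyepiece_2, jar_1, jar_2's own z axis and vertical below 0.15 rad and linear speed of each of eyepiece_1, eyepiece_2, jar_1, jar_2, spool below 0.03 m/s and x of eyepiece_2 in the frame of blue_tray between -0.036 and 0.036 m and y of eyepiece_2 in the frame of blue_tray between -0.068 and 0.068 m and z of eyepiece_2 in the frame of blue_tray between 0 and 0.009 m and x of jar_1 in the frame of red_tray between -0.036 and 0.036 m and y of jar_1 in the frame of red_tray between -0.068 and 0.068 m and z of jar_1 in the frame of red_tray between 0 and 0.009 m and x of jar_2 in the frame of red_tray between -0.036 and 0.036 m and y of jar_2 in the frame of red_tray between -0.068 and 0.068 m and z of jar_2 in the frame of red_tray between 0 and 0.009 m and x of spool in the frame of dispenser between -0.006 and 0.006 m and y of spool in the frame of dispenser between -0.013 and 0.013 m and z of spool in the frame of dispenser between 0.042 and 0.0495 m and angle between the y axis of spool and the y axis of dispenser, either way round below 0.06 rad and distance of dish from where it was at the start of the episode below 0.02 m); the robot touches nothing.
It fails at once if a jar is tipped over (more than 50 degrees) (angle between any of jar_1, jar_2's own z axis and vertical above 0.9 rad).
It fails at once if the petri dish is moved more than 20 mm (distance of dish from where it was at the start of the episode above 0.02 m).
It also fails if it takes over 122 s, if anything falls off the work surface, if the arm or the gripper's body presses on something with over 40 N, if the wrist force passes 120 N, or if a joint passes its speed limit or range.

## Working session

There is one attempt and no reset: what is moved stays moved. The work goes in short steps, Python scripts to look and compute and a tool call to move; the robot and the scene stay as the last step left them, time stands still between calls to the robot, and variables do not carry over. Pictures are saved under pics/ and viewed, at most 14 in all, crops included, and the job is handed in when it is done.

Besides the shell and the picture viewer there is one more tool, called after "Emit:" as a command line: name --argument value ..., lists and objects as JSON in quotes. jog_arm: Moves the arm, as the interface text tells. Its arguments: {"type":"object","properties":{"rows":{"type":"array","items":{"type":"object","properties":{"gripper":{"type":"number"},"slide":{"type":"array","items":{"type":"number"}},"spin":{"type":"number"}}}},"squeeze":{"type":"number"}},"required":["rows"]}

```bash
mkdir -p pics; ls; cat > h.py <<'E'
import numpy as np, cv2
from station import telemetry, cams, workorder, finder
from scipy.spatial.transform import Rotation as Ro
def pose():
    o=telemetry.get_obs(); T=np.eye(4); T[:3,:3]=Ro.from_euler('xyz',o['eef_rot']).as_matrix(); T[:3,3]=o['ee_pos']; return T
def cam(name):
    T=pose(); p,d=cams.camera(name); i=cams.camera_info(name)
    if 'R' in i:
        M=np.eye(4); M[:3,:3]=i['R']; M[:3,3]=i['t']; M=np.linalg.inv(M)
    else: M=T@np.array(i['tool_from_camera'])
    K=np.array(i['camera_matrix']); 
    v,u=np.mgrid[:480,:640].astype(np.float32)
    n=cv2.undistortPoints(np.stack([u,v],-1).reshape(-1,1,2),K,np.array([i['k1'],0,0,0,0.])).reshape(480,640,2)
    P=np.concatenate([n,np.ones((480,640,1))],-1)*d[...,None]
    return p,d,P@M[:3,:3].T+M[:3,3]
def save(p,n): cv2.imwrite('pics/'+n+'.png',cv2.cvtColor(p,cv2.COLOR_RGB2BGR))
E
python3 - <<'E'
from h import *
o=telemetry.get_obs(); print(o)
p,d,X=cam('top'); save(p,'top0'); np.save('top0.npy',X)
for t in ['eyepiece_1','jar_1','spool','blue_tray','red_tray','dispenser','dish']:
    for r in finder.find_in(t,'top'): print(t,np.round(r['point'],3),round(r['confidence'],2))
E
```

```text
pics
{'time_s': 0.0, 'qpos': array([ 1.26241898e+00,  3.00486840e-01,  1.52158766e+00, -1.90794407e-07,
        1.32070270e+00, -6.66135161e-02]), 'joint_vel': array([-0.00010463,  0.00122913,  0.00015573, -0.00174777,  0.00116333,
       -0.00023817]), 'tau': array([ 2.04812983e-03, -5.31811059e+01, -3.52730048e+01,  7.09532993e-02,
        2.44644616e-02, -1.25809993e-04]), 'ee_pos': array([0.13167904, 0.5339719 , 0.40407478]), 'eef_rot': array([-3.14041071e+00, -7.86645363e-05,  2.89982883e+00]), 'force': array([ 0.32650949, -0.30966603,  0.07081398]), 'moment': array([-0.0123174 ,  0.02778005, -0.00918323]), 'grip_force': 0.0, 'grip_width': 0.09386345605385163}
eyepiece_1 [ 0.36  -0.378  0.05 ] 0.83
eyepiece_1 [ 0.409 -0.222  0.061] 0.79
eyepiece_1 [ 0.401 -0.304  0.054] 0.54
jar_1 [0.395 0.284 0.071] 0.91
jar_1 [0.436 0.004 0.069] 0.69
spool [0.332 0.416 0.039] 0.92
spool [0.432 0.159 0.041] 0.61
spool [0.226 0.262 0.043] 0.61
spool [0.393 0.285 0.07 ] 0.2
blue_tray [0.43  0.159 0.039] 0.59
blue_tray [ 0.571 -0.233  0.002] 0.56
red_tray [0.659 0.001 0.003] 0.83
dispenser [0.596 0.244 0.012] 0.72
dish [0.517 0.091 0.012] 0.8
```

View pics/top0.png

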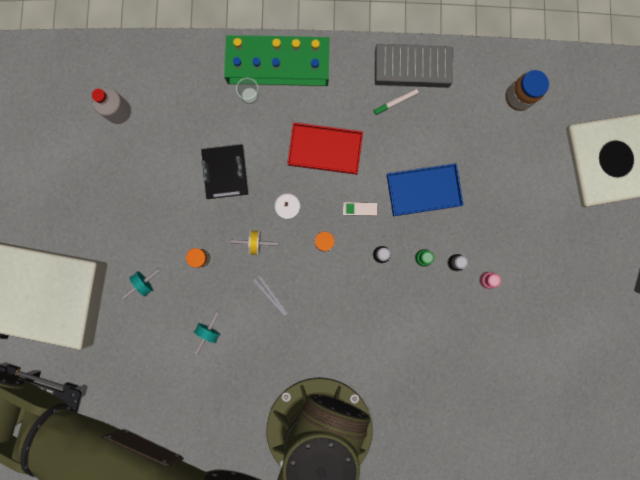

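Eyepiece-shaped candidates are at (382,254) grey, (425,258) green, (458,262) grey and (491,281) pink. The two grey/black ones at (382,254) and (458,262) fit. The spool is the yellow one at (254,242); the turquoise ones at (140,284) and (207,333) are look-alikes. I'll confirm this in a crop and measure.

```bash
python3 - <<'E'
from h import *
p=cv2.imread('pics/top0.png'); X=np.load('top0.npy')
cv2.imwrite('pics/crop1.png',cv2.resize(p[115:300,180:520],(790,430),interpolation=cv2.INTER_CUBIC))
hsv=cv2.cvtColor(p,cv2.COLOR_BGR2HSV)
def win(u,v,r): 
    m=np.zeros((480,640),bool); m[v-r:v+r,u-r:u+r]=1; return m
for n,u,v,z0,z1,r in [('ep',382,254,.05,.07,18),('ep',458,262,.05,.07,18),('grn',425,258,.05,.07,15),('pink',491,281,.05,.07,18),('jar',325,241,.06,.08,18),('jar',196,258,.06,.08,18),('dish',287,206,.006,.03,20),('spool',254,242,.045,.07,18),('spoolaxle',254,242,.025,.037,30),('disp forks',224,172,.055,.08,35)]:
    m=win(u,v,r)&(X[...,2]>z0)&(X[...,2]<z1); q=X[m]
    q2=q[:,:2]; print(n,m.sum(),np.round(np.r_[q.mean(0),(q2.min(0)+q2.max(0))/2,np.ptp(q2,0),np.median(q[:,2])],4))
    if n in('spoolaxle','disp forks','spool'): 
        e=cv2.minAreaRect((q2*1000).astype(np.float32)); print('   rect',np.round(e[0],1),np.round(e[1],1),round(e[2],1))
for n,lo,hi,(u,v) in [('red',0,8,(325,148)),('blue',105,125,(425,190))]:
    m=win(u,v,48)&(hsv[...,0]>=lo)&(hsv[...,0]<=hi)&(hsv[...,1]>150)&(X[...,2]>-.005)&(X[...,2]<.03)
    k=m&(X[...,2]>.016); 
    for a in (m,k):
        e=cv2.minAreaRect((X[a][:,:2]*1000).astype(np.float32)); print(n,a.sum(),np.round(e[0],1),np.round(e[1],1),round(e[2],1))
m=win(224,172,32)&(X[...,2]>.006)&(X[...,2]<.1); 
e=cv2.minAreaRect((X[m][:,:2]*1000).astype(np.float32)); print('disp',e)
e=cv2.minAreaRect((X[m&(X[...,2]<.014)][:,:2]*1000).astype(np.float32)); print('disp base',e)
print([np.round(r,3).tolist() for r in X[m&(X[...,2]>.03)]][::12])
E
```

```text
ep 137 [ 0.4127 -0.1323  0.0582  0.4127 -0.1328  0.0271  0.03    0.0583]
ep 146 [ 0.3989 -0.3081  0.0582  0.399  -0.3085  0.0274  0.0309  0.0581]
grn 143 [ 0.4082 -0.2321  0.058   0.4085 -0.2328  0.0275  0.0304  0.0581]
pink 137 [ 0.3598 -0.3838  0.0577  0.3601 -0.3846  0.0272  0.0315  0.0575]
jar 297 [0.4381 0.0016 0.0706 0.4381 0.0016 0.0407 0.0405 0.0704]
jar 313 [0.3936 0.2864 0.071  0.3936 0.2872 0.0426 0.0439 0.0712]
dish 571 [0.5205 0.0888 0.0134 0.5211 0.0896 0.0915 0.0898 0.0134]
spool 198 [0.4324 0.1608 0.0534 0.4337 0.1611 0.0478 0.0232 0.0536]
   rect [433.9 160.9] [22.6 48. ] 88.7
spoolaxle 146 [0.432  0.1607 0.0314 0.4328 0.1614 0.055  0.1105 0.0315]
   rect [431.8 162. ] [101.9  54. ] 63.8
disp forks 84 [0.5976 0.2398 0.0643 0.5981 0.2386 0.0521 0.0871 0.0651]
   rect [598.3 237.9] [42.6 86.2] 7.0
red 2999 [659.5   3.8] [163.9 105. ] 84.1
red 367 [657.2   4.1] [163.9 100.5] 84.2
blue 2944 [ 566.4 -230.3] [ 98.6 164.9] 10.3
blue 346 [ 566.4 -230.3] [ 98.6 165. ] 10.3
disp ((597.4014282226562, 240.51239013671875), (149.6053924560547, 149.1781768798828), 1.6207220554351807)
disp base ((597.4014282226562, 240.51239013671875), (149.6053924560547, 149.1781768798828), 1.6207220554351807)
[[0.624, 0.202, 0.068], [0.613, 0.28, 0.073], [0.614, 0.2, 0.062], [0.607, 0.278, 0.067], [0.61, 0.278, 0.032], [0.601, 0.282, 0.061], [0.603, 0.202, 0.044], [0.599, 0.275, 0.031], [0.592, 0.28, 0.045], [0.591, 0.274, 0.036], [0.586, 0.199, 0.066], [0.587, 0.194, 0.043], [0.577, 0.272, 0.069], [0.575, 0.275, 0.054]]
```

View pics/crop1.png

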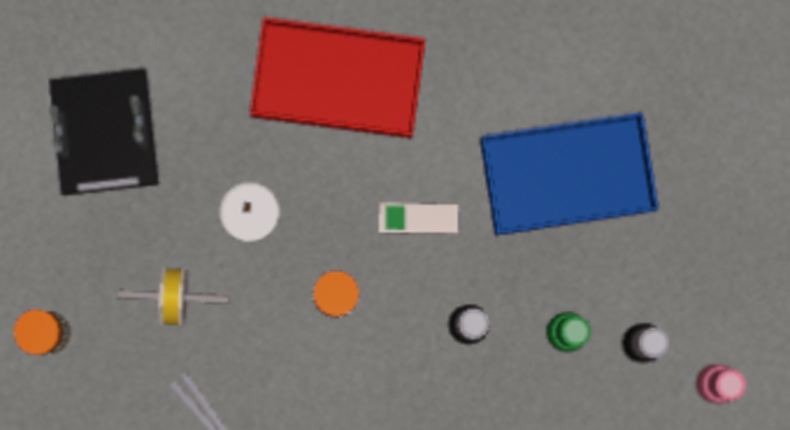

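The crop confirms it: black/steel eyepieces at (382,254) and (458,262), yellow spool at (254,242). I'll move between the spool and dispenser and turn so the fingers close along world x.

Emit:
jog_arm --rows '[{"slide": [-0.044,-0.024,0],"spin": 0.133,"gripper": 0.094},{"slide": [-0.088,-0.048,0],"spin": 0.266},{"slide": [-0.132,-0.072,0],"spin": 0.4},{"slide": [-0.176,-0.096,0],"spin": 0.532},{"slide": [-0.22,-0.12,0],"spin": 0.665},{"slide": [-0.264,-0.144,0],"spin": 0.8},{"slide": [-0.308,-0.168,0],"spin": 0.93},{"slide": [-0.352,-0.19,0],"spin": 1.063}]'

```text
$.rows[1]: bad value
```

Emit:
jog_arm --rows '[{"slide": [-0.044,-0.024,0],"spin": 0.133,"gripper": 0.094},{"slide": [-0.088,-0.048,0],"spin": 0.266,"gripper": 0.094},{"slide": [-0.132,-0.072,0],"spin": 0.4,"gripper": 0.094},{"slide": [-0.176,-0.096,0],"spin": 0.532,"gripper": 0.094},{"slide": [-0.22,-0.12,0],"spin": 0.665,"gripper": 0.094},{"slide": [-0.264,-0.144,0],"spin": 0.8,"gripper": 0.094},{"slide": [-0.308,-0.168,0],"spin": 0.93,"gripper": 0.094},{"slide": [-0.352,-0.19,0],"spin": 1.063,"gripper": 0.094}]'

```text
time_s: 1.2
ee_pos: [0.4291, 0.2635, 0.4049]
eef_rot: [3.141, -0.0, 1.831]
force: [0.6, 1.1, 0.3]
grip_width: 0.0935
grip_force: 0.0
```

Emit:
jog_arm --rows '[{"slide": [-0.04,0.026,0],"spin": 0.13,"gripper": 0.094},{"slide": [-0.08,0.052,0],"spin": 0.263,"gripper": 0.094},{"slide": [-0.08,0.052,0],"spin": 0.263,"gripper": 0.094},{"slide": [-0.08,0.052,0],"spin": 0.263,"gripper": 0.094}]'

```text
time_s: 1.6
ee_pos: [0.4995, 0.2012, 0.4043]
eef_rot: [-3.141, 0.0, 1.573]
force: [-0.7, -0.9, 0.1]
grip_width: 0.0937
grip_force: 0.0
```

```bash
python3 - <<'E'
from h import *
p,d,X=cam('wrist'); save(p,'w1'); np.save('w1.npy',X); print(telemetry.get_obs()['ee_pos'],telemetry.get_obs()['eef_rot'])
print(np.round(X[::60,::80].reshape(-1,3),2).reshape(8,-1)[:, :])
E
```

```text
[0.4988875  0.20193066 0.40444189] [-3.14104421e+00 -9.13921188e-07  1.57470067e+00]
[[ 0.21  0.4  -0.    0.28  0.4  -0.    0.36  0.39  0.    0.42  0.39  0.
   0.49  0.39 -0.    0.56  0.39 -0.    0.63  0.39  0.    0.7   0.39  0.  ]
 [ 0.2   0.35  0.    0.28  0.34  0.    0.35  0.34  0.    0.42  0.34  0.
   0.49  0.34  0.    0.56  0.34 -0.    0.63  0.34 -0.    0.7   0.34  0.  ]
 [ 0.19  0.3  -0.    0.27  0.29  0.    0.37  0.29  0.07  0.42  0.29 -0.
   0.49  0.29 -0.    0.56  0.29 -0.    0.63  0.29  0.01  0.71  0.29  0.  ]
 [ 0.22  0.24  0.05  0.26  0.24 -0.    0.34  0.24 -0.    0.42  0.24 -0.
   0.49  0.24  0.    0.57  0.24  0.01  0.64  0.24  0.01  0.72  0.24  0.  ]
 [ 0.17  0.18 -0.    0.25  0.18 -0.    0.34  0.18  0.    0.41  0.18 -0.
   0.49  0.18 -0.    0.57  0.18 -0.    0.62  0.2   0.07  0.73  0.18  0.  ]
 [ 0.15  0.11  0.    0.24  0.12  0.    0.33  0.12 -0.    0.41  0.12  0.
   0.49  0.12 -0.    0.57  0.12 -0.    0.65  0.12  0.    0.74  0.12  0.  ]
 [ 0.43  0.23  0.31  0.45  0.23  0.31  0.45  0.21  0.27  0.41  0.05  0.
   0.49  0.05  0.    0.58  0.05  0.    0.55  0.21  0.27  0.55  0.23  0.31]
 [ 0.44  0.23  0.33  0.45  0.23  0.32  0.47  0.23  0.32  0.48  0.23  0.32
   0.5   0.23  0.32  0.51  0.23  0.32  0.53  0.23  0.32  0.54  0.23  0.32]]
```

View pics/w1.png

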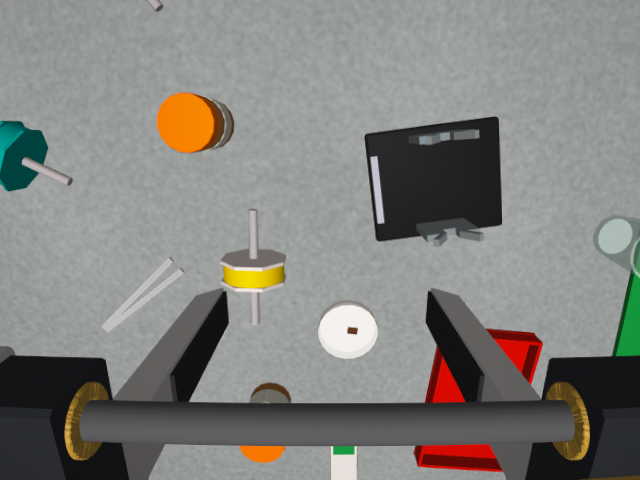

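The wrist view shows the spool at (253,270) with its axle near vertical, jar_2 at (190,122), and the dispenser at (435,180) rotated a few degrees. Measuring these now.

```bash
python3 - <<'E'
from h import *
X=np.load('w1.npy'); z=X[...,2]
def rect(a,n): 
    e=cv2.minAreaRect((X[a][:,:2]*1000).astype(np.float32)); print(n,a.sum(),np.round(e[0],1),np.round(e[1],1),round(e[2],2))
def win(u0,u1,v0,v1):
    m=np.zeros((480,640),bool); m[v0:v1,u0:u1]=1; return m
w=win(350,515,100,255)
rect(w&(z>.006),'base+'); 
k=w&(z>.006)&(z<.014); k=cv2.morphologyEx(k.astype(np.uint8),cv2.MORPH_OPEN,np.ones((3,3)))>0; rect(k,'base')
k=w&(z>.062); rect(k,'forks'); 
for s in (X[...,1]>.24,X[...,1]<.24): 
    q=X[k&s]; print(len(q),np.round(q.mean(0),4),np.round(q.min(0),4),np.round(q.max(0),4))
w=win(210,300,195,330)
k=w&(z>.05)&(z<.06); rect(k,'spooltop')
k=w&(z>.025)&(z<.036)
for s in (X[...,1]>.178,X[...,1]<.145):
    q=X[k&s]; print('axle',len(q),np.round(q.mean(0),4),np.round(q.min(0),4),np.round(q.max(0),4))
w=win(140,240,80,165); k=w&(z>.066)&(z<.075); print('jar2',cv2.minEnclosingCircle((X[k][:,:2]*1000).astype(np.float32)),X[k].mean(0))
E
```

```text
base+ 14883 [581.5 235.8] [155.3 104.6] 5.5
base 12472 [598.  237.4] [120.7 100.6] 8.13
forks 529 [561.6 236.6] [123.3  90. ] 1.04
309 [0.5678 0.2784 0.1566] [0.4992 0.2717 0.062 ] [0.613  0.2824 0.3845]
220 [0.6054 0.1983 0.067 ] [0.5833 0.192  0.062 ] [0.624  0.2033 0.0712]
spooltop 972 [432.5 159.7] [22.8 37.2] 86.81
axle 372 [0.4334 0.1966 0.0313] [0.4289 0.178  0.0252] [0.4372 0.2144 0.034 ]
axle 255 [0.4319 0.1225 0.0311] [0.4277 0.1051 0.0272] [0.4352 0.1386 0.0336]
jar2 ((394.1815185546875, 287.0753173828125), 22.227197647094727) [0.39469794 0.28726996 0.07010234]
```

Emit:
jog_arm --rows '[{"slide": [-0.022,-0.034,0.02],"spin": 0.02,"gripper": 0.094},{"slide": [-0.042,-0.067,0.05],"spin": 0.022,"gripper": 0.094},{"slide": [-0.042,-0.067,0.095],"spin": 0.022,"gripper": 0.094},{"slide": [-0.042,-0.067,0.14],"spin": 0.022,"gripper": 0.094},{"slide": [-0.042,-0.067,0.175],"spin": 0.022,"gripper": 0.094},{"slide": [-0.042,-0.067,0.193],"spin": 0.022,"gripper": 0.094},{"slide": [-0.042,-0.067,0.193],"spin": 0.022,"gripper": 0.094},{"slide": [-0.042,-0.067,0.193],"spin": 0.022,"gripper": 0.094}]'

```text
time_s: 2.45
ee_pos: [0.4321, 0.1603, 0.2125]
eef_rot: [3.141, -0.0, 1.554]
force: [-0.1, 0.3, -0.1]
grip_width: 0.0941
grip_force: 0.0
```

Emit:
jog_arm --squeeze 20 --rows '[{"slide": [0,0,0],"spin": 0,"gripper": 0.06},{"slide": [0,0,0],"spin": 0,"gripper": 0.05},{"slide": [0,0,0],"spin": 0,"gripper": 0.05},{"slide": [0,0,0],"spin": 0,"gripper": 0.05},{"slide": [0,0,0],"spin": 0,"gripper": 0.05},{"slide": [0,0,0],"spin": 0,"gripper": 0.05},{"slide": [0,0,0],"spin": 0,"gripper": 0.05}]'

```text
time_s: 3.15
ee_pos: [0.4323, 0.1595, 0.2118]
eef_rot: [3.141, -0.0, 1.552]
force: [-0.1, -0.7, 3.3]
grip_width: 0.0558
grip_force: 20.0
```

Emit:
jog_arm --rows '[{"slide": [0,0,-0.04],"spin": 0,"gripper": 0.05},{"slide": [0,0,-0.08],"spin": 0,"gripper": 0.05},{"slide": [0.02,0.04,-0.11],"spin": -0.04,"gripper": 0.05},{"slide": [0.04,0.08,-0.11],"spin": -0.08,"gripper": 0.05},{"slide": [0.06,0.12,-0.11],"spin": -0.12,"gripper": 0.05},{"slide": [0.081,0.1645,-0.11],"spin": -0.156,"gripper": 0.05},{"slide": [0.081,0.1645,-0.11],"spin": -0.156,"gripper": 0.05},{"slide": [0.081,0.1645,-0.11],"spin": -0.156,"gripper": 0.05}]'

```text
time_s: 3.95
ee_pos: [0.5985, 0.2375, 0.3199]
eef_rot: [-3.139, 0.001, 1.708]
force: [-0.5, -1.0, -0.6]
grip_width: 0.0558
grip_force: 20.0
```

```bash
python3 - <<'E'
from h import *
p,d,X=cam('wrist'); save(p,'w2'); np.save('w2.npy',X); print(telemetry.get_obs()['ee_pos'],telemetry.get_obs()['eef_rot'])
E
```

```text
[0.59790319 0.23724944 0.3207061 ] [-3.13972864e+00  3.73652413e-04  1.70753141e+00]
```

View pics/w2.png

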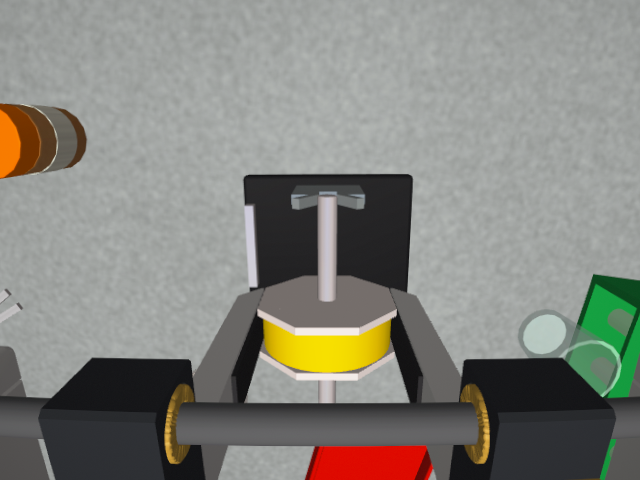

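The view shows the axle centred over the slot (u≈327 against fork 292–364) and square to the base. Lowering.

Emit:
jog_arm --rows '[{"slide": [0,0,0.03],"spin": 0,"gripper": 0.05},{"slide": [0,0,0.05],"spin": 0,"gripper": 0.05},{"slide": [0,0,0.065],"spin": 0,"gripper": 0.05},{"slide": [0,0,0.075],"spin": 0,"gripper": 0.05},{"slide": [0,0,0.083],"spin": 0,"gripper": 0.05},{"slide": [0,0,0.089],"spin": 0,"gripper": 0.05},{"slide": [0,0,0.089],"spin": 0,"gripper": 0.05},{"slide": [0,0,0.089],"spin": 0,"gripper": 0.05}]'

```text
time_s: 4.8
ee_pos: [0.5984, 0.2375, 0.2332]
eef_rot: [3.141, -0.0, 1.708]
force: [0.4, -0.2, -1.5]
grip_width: 0.0557
grip_force: 20.0
```

Emit:
jog_arm --rows '[{"slide": [0,0,0],"spin": 0,"gripper": 0.075},{"slide": [0,0,0],"spin": 0,"gripper": 0.08},{"slide": [0,0,0],"spin": 0,"gripper": 0.08},{"slide": [0,0,0],"spin": 0,"gripper": 0.08},{"slide": [0,0,-0.03],"spin": 0,"gripper": 0.08},{"slide": [0,0,-0.07],"spin": 0,"gripper": 0.08},{"slide": [0,0,-0.11],"spin": 0,"gripper": 0.09}]'

```text
time_s: 5.5
ee_pos: [0.5981, 0.2374, 0.3438]
eef_rot: [-3.141, 0.0, 1.708]
force: [-0.1, 0.1, 0.7]
grip_width: 0.085
grip_force: 0.0
```

```bash
python3 - <<'E'
from h import *
print(telemetry.get_obs()['ee_pos'],telemetry.get_obs()['eef_rot'])
p,d,X=cam('wrist'); save(p,'w3'); np.save('w3.npy',X)
z=X[...,2]; k=(z>.025)&(z<.14)&(abs(X[...,0]-.598)<.04)
for y0,y1 in ((.255,.272),(.205,.222),(.275,.30),(.222,.25)):
    m=k&(X[...,1]>y0)&(X[...,1]<y1); print(m.sum(), np.round(np.r_[X[m].mean(0),X[m].max(0)],4) if m.any() else '')
E
```

```text
[0.59812714 0.23736215 0.34383175] [-3.14080134e+00  1.34965369e-04  1.70778751e+00]
305 [0.5936 0.2639 0.0497 0.5993 0.272  0.072 ]
175 [0.6013 0.2111 0.0492 0.6056 0.2176 0.0511]
1068 [0.5934 0.2802 0.0525 0.6139 0.2918 0.0716]
3520 [0.5962 0.2395 0.0642 0.6269 0.25   0.0757]
```

View pics/w3.png

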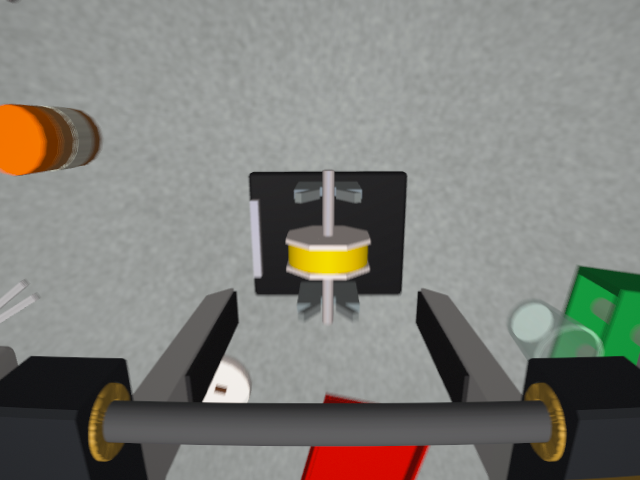

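The spool is seated: axle top reads 0.0497 m, so the axis is about 0.046 m on both sides. Next is jar_2.

Emit:
jog_arm --rows '[{"slide": [0.02,-0.048,0],"spin": 0.05,"gripper": 0.094},{"slide": [0.04,-0.096,0],"spin": 0.1,"gripper": 0.094},{"slide": [0.06,-0.144,0],"spin": 0.137,"gripper": 0.094},{"slide": [0.077,-0.192,0.0],"spin": 0.137,"gripper": 0.094},{"slide": [0.077,-0.195,0.03],"spin": 0.137,"gripper": 0.094},{"slide": [0.077,-0.195,0.07],"spin": 0.137,"gripper": 0.094},{"slide": [0.077,-0.195,0.1],"spin": 0.137,"gripper": 0.094},{"slide": [0.077,-0.195,0.116],"spin": 0.137,"gripper": 0.094}]'

```text
time_s: 6.35
ee_pos: [0.3939, 0.2868, 0.2244]
eef_rot: [-3.14, 0.001, 1.571]
force: [-0.3, -0.0, 0.8]
grip_width: 0.0938
grip_force: 0.0
```

Emit:
jog_arm --squeeze 20 --rows '[{"slide": [0,0,0],"spin": 0,"gripper": 0.094},{"slide": [0,0,0],"spin": 0,"gripper": 0.05},{"slide": [0,0,0],"spin": 0,"gripper": 0.036},{"slide": [0,0,0],"spin": 0,"gripper": 0.036},{"slide": [0,0,0],"spin": 0,"gripper": 0.036},{"slide": [0,0,0],"spin": 0,"gripper": 0.036},{"slide": [0,0,0],"spin": 0,"gripper": 0.036},{"slide": [0,0,0],"spin": 0,"gripper": 0.036}]'

```text
time_s: 7.15
ee_pos: [0.3946, 0.287, 0.2267]
eef_rot: [3.142, -0.0, 1.571]
force: [-0.6, -0.1, 1.3]
grip_width: 0.0438
grip_force: 20.0
```

Emit:
jog_arm --rows '[{"slide": [0,0,-0.04],"spin": 0,"gripper": 0.036},{"slide": [0,0,-0.08],"spin": 0,"gripper": 0.036},{"slide": [-0.03,0.032,-0.1],"spin": 0,"gripper": 0.036},{"slide": [-0.06,0.065,-0.1],"spin": 0,"gripper": 0.036},{"slide": [-0.09,0.097,-0.1],"spin": 0,"gripper": 0.036},{"slide": [-0.12,0.13,-0.1],"spin": 0,"gripper": 0.036},{"slide": [-0.15,0.162,-0.1],"spin": 0,"gripper": 0.036},{"slide": [-0.18,0.194,-0.1],"spin": 0,"gripper": 0.036}]'

```text
time_s: 7.95
ee_pos: [0.5897, 0.1055, 0.3265]
eef_rot: [-3.141, 0.0, 1.571]
force: [-0.0, 0.1, -0.6]
grip_width: 0.0435
grip_force: 20.0
```

Emit:
jog_arm --rows '[{"slide": [-0.034,0.036,0],"spin": 0,"gripper": 0.036},{"slide": [-0.068,0.072,0],"spin": 0,"gripper": 0.036},{"slide": [-0.068,0.072,0.02],"spin": 0,"gripper": 0.036},{"slide": [-0.068,0.072,0.05],"spin": 0,"gripper": 0.036},{"slide": [-0.068,0.072,0.075],"spin": 0,"gripper": 0.036},{"slide": [-0.068,0.072,0.088],"spin": 0,"gripper": 0.036},{"slide": [-0.068,0.072,0.095],"spin": 0,"gripper": 0.036},{"slide": [-0.068,0.072,0.095],"spin": 0,"gripper": 0.036}]'

```text
time_s: 8.75
ee_pos: [0.6607, 0.0391, 0.2318]
eef_rot: [3.142, 0.0, 1.571]
force: [-0.2, 0.4, -0.8]
grip_width: 0.0438
grip_force: 20.0
```

Emit:
jog_arm --rows '[{"slide": [0,0,0],"spin": 0,"gripper": 0.036},{"slide": [0,0,0],"spin": 0,"gripper": 0.06},{"slide": [0,0,0],"spin": 0,"gripper": 0.08},{"slide": [0,0,0],"spin": 0,"gripper": 0.08},{"slide": [0,0,0],"spin": 0,"gripper": 0.08},{"slide": [0,0,-0.03],"spin": 0,"gripper": 0.08},{"slide": [0,0,-0.07],"spin": 0,"gripper": 0.08},{"slide": [0,0,-0.11],"spin": 0,"gripper": 0.094}]'

```text
time_s: 9.55
ee_pos: [0.6604, 0.039, 0.3428]
eef_rot: [-3.141, 0.0, 1.571]
force: [1.5, 0.9, 0.7]
grip_width: 0.0845
grip_force: 0.0
```

Emit:
jog_arm --rows '[{"slide": [-0.008,-0.046,0],"spin": 0,"gripper": 0.094},{"slide": [-0.016,-0.092,0],"spin": 0,"gripper": 0.094},{"slide": [-0.024,-0.138,0],"spin": 0,"gripper": 0.094},{"slide": [-0.032,-0.184,0],"spin": 0,"gripper": 0.094},{"slide": [-0.037,-0.222,0],"spin": 0,"gripper": 0.094},{"slide": [-0.037,-0.222,0.04],"spin": 0,"gripper": 0.094},{"slide": [-0.037,-0.222,0.08],"spin": 0,"gripper": 0.094},{"slide": [-0.037,-0.222,0.115],"spin": 0,"gripper": 0.094}]'

```text
time_s: 10.35
ee_pos: [0.4382, 0.002, 0.2258]
eef_rot: [3.14, 0.0, 1.571]
force: [-0.1, -0.1, -0.7]
grip_width: 0.0938
grip_force: 0.0
```

Emit:
jog_arm --squeeze 20 --rows '[{"slide": [0,0,0],"spin": 0,"gripper": 0.094},{"slide": [0,0,0],"spin": 0,"gripper": 0.05},{"slide": [0,0,0],"spin": 0,"gripper": 0.036},{"slide": [0,0,0],"spin": 0,"gripper": 0.036},{"slide": [0,0,0],"spin": 0,"gripper": 0.036},{"slide": [0,0,0],"spin": 0,"gripper": 0.036},{"slide": [0,0,0],"spin": 0,"gripper": 0.036},{"slide": [0,0,0],"spin": 0,"gripper": 0.036}]'

```text
time_s: 11.15
ee_pos: [0.4386, 0.002, 0.2268]
eef_rot: [3.141, 0.0, 1.571]
force: [-0.2, -1.2, 3.5]
grip_width: 0.0436
grip_force: 20.0
```

Emit:
jog_arm --rows '[{"slide": [0,0,-0.04],"spin": 0,"gripper": 0.036},{"slide": [0,0,-0.08],"spin": 0,"gripper": 0.036},{"slide": [-0.007,0.04,-0.1],"spin": 0,"gripper": 0.036},{"slide": [-0.014,0.08,-0.1],"spin": 0,"gripper": 0.036},{"slide": [-0.021,0.12,-0.1],"spin": 0,"gripper": 0.036},{"slide": [-0.028,0.16,-0.1],"spin": 0,"gripper": 0.036},{"slide": [-0.033,0.2,-0.1],"spin": 0,"gripper": 0.036},{"slide": [-0.033,0.2155,-0.1],"spin": 0,"gripper": 0.036}]'

```text
time_s: 11.95
ee_pos: [0.6562, -0.0316, 0.3256]
eef_rot: [-3.141, -0.0, 1.57]
force: [-1.6, -0.4, -1.0]
grip_width: 0.0437
grip_force: 20.0
```

Emit:
jog_arm --rows '[{"slide": [0,0,0],"spin": 0,"gripper": 0.036},{"slide": [0,0,0.03],"spin": 0,"gripper": 0.036},{"slide": [0,0,0.06],"spin": 0,"gripper": 0.036},{"slide": [0,0,0.08],"spin": 0,"gripper": 0.036},{"slide": [0,0,0.09],"spin": 0,"gripper": 0.036},{"slide": [0,0,0.095],"spin": 0,"gripper": 0.036},{"slide": [0,0,0.095],"spin": 0,"gripper": 0.036},{"slide": [0,0,0.095],"spin": 0,"gripper": 0.036}]'

```text
time_s: 12.75
ee_pos: [0.6542, -0.031, 0.2329]
eef_rot: [3.14, 0.0, 1.571]
force: [-0.0, -0.0, -1.9]
grip_width: 0.0436
grip_force: 20.0
```

Emit:
jog_arm --rows '[{"slide": [0,0,0],"spin": 0,"gripper": 0.036},{"slide": [0,0,0],"spin": 0,"gripper": 0.06},{"slide": [0,0,0],"spin": 0,"gripper": 0.08},{"slide": [0,0,0],"spin": 0,"gripper": 0.08},{"slide": [0,0,0],"spin": 0,"gripper": 0.08},{"slide": [0,0,-0.03],"spin": 0,"gripper": 0.08},{"slide": [0,0,-0.07],"spin": 0,"gripper": 0.08},{"slide": [0,0,-0.11],"spin": 0,"gripper": 0.094}]'

```text
time_s: 13.55
ee_pos: [0.6539, -0.0309, 0.3428]
eef_rot: [-3.141, -0.0, 1.571]
force: [-0.7, 0.4, -0.1]
grip_width: 0.0848
grip_force: 0.0
```

Emit:
jog_arm --rows '[{"slide": [-0.017,-0.04,0],"spin": 0,"gripper": 0.094},{"slide": [-0.034,-0.08,0],"spin": 0,"gripper": 0.094},{"slide": [-0.051,-0.12,0],"spin": 0,"gripper": 0.094},{"slide": [-0.068,-0.16,0],"spin": 0,"gripper": 0.094},{"slide": [-0.085,-0.2,0],"spin": 0,"gripper": 0.094},{"slide": [-0.1015,-0.2415,0],"spin": 0,"gripper": 0.094},{"slide": [-0.1015,-0.2415,0.04],"spin": 0,"gripper": 0.094},{"slide": [-0.1015,-0.2415,0.08],"spin": 0,"gripper": 0.094}]'

```text
time_s: 14.35
ee_pos: [0.4119, -0.1329, 0.2624]
eef_rot: [3.137, 0.002, 1.569]
force: [0.5, 0.2, 0.4]
grip_width: 0.094
grip_force: 0.0
```

Emit:
jog_arm --squeeze 20 --rows '[{"slide": [0,0,0.025],"spin": 0,"gripper": 0.094},{"slide": [0,0,0.035],"spin": 0,"gripper": 0.07},{"slide": [0,0,0.035],"spin": 0,"gripper": 0.04},{"slide": [0,0,0.035],"spin": 0,"gripper": 0.024},{"slide": [0,0,0.035],"spin": 0,"gripper": 0.024},{"slide": [0,0,0.035],"spin": 0,"gripper": 0.024},{"slide": [0,0,0.035],"spin": 0,"gripper": 0.024},{"slide": [0,0,0.035],"spin": 0,"gripper": 0.024}]'

```text
time_s: 15.15
ee_pos: [0.4126, -0.1325, 0.227]
eef_rot: [3.141, 0.0, 1.571]
force: [-0.1, -0.5, 0.0]
grip_width: 0.0414
grip_force: 0.0
```

Emit:
jog_arm --rows '[{"slide": [0,0,0],"spin": 0,"gripper": 0.024},{"slide": [0,0,0],"spin": 0,"gripper": 0.024},{"slide": [0,0,0],"spin": 0,"gripper": 0.024},{"slide": [0,0,0],"spin": 0,"gripper": 0.024},{"slide": [0,0,0],"spin": 0,"gripper": 0.024}]'

```text
time_s: 15.65
ee_pos: [0.4126, -0.1325, 0.2267]
eef_rot: [3.141, 0.0, 1.571]
force: [-0.1, 0.2, 1.8]
grip_width: 0.0296
grip_force: 20.0
```

Emit:
jog_arm --rows '[{"slide": [0,0,-0.04],"spin": 0,"gripper": 0.024},{"slide": [0,0,-0.08],"spin": 0,"gripper": 0.024},{"slide": [-0.02,0.035,-0.08],"spin": 0,"gripper": 0.024},{"slide": [-0.03,0.07,-0.08],"spin": 0,"gripper": 0.024},{"slide": [-0.045,0.105,-0.08],"spin": 0,"gripper": 0.024},{"slide": [-0.0635,0.14,-0.08],"spin": 0,"gripper": 0.024},{"slide": [-0.0635,0.1485,-0.08],"spin": 0,"gripper": 0.024},{"slide": [-0.0635,0.1485,-0.07],"spin": 0,"gripper": 0.024}]'

```text
time_s: 16.45
ee_pos: [0.5617, -0.196, 0.2964]
eef_rot: [3.141, 0.0, 1.571]
force: [-0.1, 0.3, -0.9]
grip_width: 0.03
grip_force: 20.0
```

Target TCP z is about 0.232, i.e. +0.065.

Emit:
jog_arm --rows '[{"slide": [0,0,0.025],"spin": 0,"gripper": 0.024},{"slide": [0,0,0.045],"spin": 0,"gripper": 0.024},{"slide": [0,0,0.058],"spin": 0,"gripper": 0.024},{"slide": [0,0,0.065],"spin": 0,"gripper": 0.024},{"slide": [0,0,0.065],"spin": 0,"gripper": 0.024},{"slide": [0,0,0.065],"spin": 0,"gripper": 0.024},{"slide": [0,0,0.065],"spin": 0,"gripper": 0.05},{"slide": [0,0,0.065],"spin": 0,"gripper": 0.08}]'

```text
time_s: 17.25
ee_pos: [0.5611, -0.196, 0.2322]
eef_rot: [3.141, 0.0, 1.571]
force: [0.1, -0.1, 0.4]
grip_width: 0.042
grip_force: 0.0
```

Emit:
jog_arm --rows '[{"slide": [0,0,0],"spin": 0,"gripper": 0.08},{"slide": [0,0,0],"spin": 0,"gripper": 0.08},{"slide": [0,0,0],"spin": 0,"gripper": 0.08},{"slide": [0,0,-0.03],"spin": 0,"gripper": 0.08},{"slide": [0,0,-0.07],"spin": 0,"gripper": 0.08},{"slide": [0,0,-0.11],"spin": 0,"gripper": 0.094}]'

```text
time_s: 17.85
ee_pos: [0.5609, -0.1959, 0.3428]
eef_rot: [-3.141, -0.0, 1.571]
force: [0.1, -0.5, 1.0]
grip_width: 0.0849
grip_force: 0.0
```

Emit:
jog_arm --rows '[{"slide": [-0.028,-0.04,0],"spin": 0,"gripper": 0.094},{"slide": [-0.056,-0.08,0],"spin": 0,"gripper": 0.094},{"slide": [-0.084,-0.12,0],"spin": 0,"gripper": 0.094},{"slide": [-0.1124,-0.162,0],"spin": 0,"gripper": 0.094},{"slide": [-0.1124,-0.162,0],"spin": 0,"gripper": 0.094},{"slide": [-0.1124,-0.162,0.04],"spin": 0,"gripper": 0.094},{"slide": [-0.1124,-0.162,0.08],"spin": 0,"gripper": 0.094},{"slide": [-0.1124,-0.162,0.115],"spin": 0,"gripper": 0.094}]'

```text
time_s: 18.65
ee_pos: [0.3992, -0.308, 0.2252]
eef_rot: [3.141, 0.0, 1.571]
force: [0.3, -0.5, 0.3]
grip_width: 0.0944
grip_force: 0.0
```

Emit:
jog_arm --rows '[{"slide": [0,0,0],"spin": 0,"gripper": 0.07},{"slide": [0,0,0],"spin": 0,"gripper": 0.04},{"slide": [0,0,0],"spin": 0,"gripper": 0.024},{"slide": [0,0,0],"spin": 0,"gripper": 0.024},{"slide": [0,0,0],"spin": 0,"gripper": 0.024},{"slide": [0,0,0],"spin": 0,"gripper": 0.024},{"slide": [0,0,0],"spin": 0,"gripper": 0.024},{"slide": [0,0,0],"spin": 0,"gripper": 0.024}]'

```text
time_s: 19.45
ee_pos: [0.3991, -0.3084, 0.2268]
eef_rot: [3.141, 0.0, 1.571]
force: [-0.7, 0.3, -0.3]
grip_width: 0.0334
grip_force: 0.0
```

Emit:
jog_arm --rows '[{"slide": [0,0,0],"spin": 0,"gripper": 0.024},{"slide": [0,0,0],"spin": 0,"gripper": 0.024},{"slide": [0,0,0],"spin": 0,"gripper": 0.024},{"slide": [0,0,0],"spin": 0,"gripper": 0.024}]'

```text
time_s: 19.85
ee_pos: [0.3991, -0.3084, 0.2267]
eef_rot: [3.142, 0.0, 1.571]
force: [-0.0, 0.3, 2.5]
grip_width: 0.0294
grip_force: 20.0
```

Emit:
jog_arm --rows '[{"slide": [0,0,-0.04],"spin": 0,"gripper": 0.024},{"slide": [0,0,-0.08],"spin": 0,"gripper": 0.024},{"slide": [0.01,0.04,-0.08],"spin": 0,"gripper": 0.024},{"slide": [0.02,0.08,-0.08],"spin": 0,"gripper": 0.024},{"slide": [0.03,0.12,-0.08],"spin": 0,"gripper": 0.024},{"slide": [0.0434,0.16,-0.08],"spin": 0,"gripper": 0.024},{"slide": [0.0434,0.173,-0.08],"spin": 0,"gripper": 0.024},{"slide": [0.0434,0.173,-0.07],"spin": 0,"gripper": 0.024}]'

```text
time_s: 20.65
ee_pos: [0.5734, -0.2643, 0.2966]
eef_rot: [3.14, 0.001, 1.573]
force: [0.3, 0.8, -0.7]
grip_width: 0.0294
grip_force: 20.0
```

Emit:
jog_arm --rows '[{"slide": [0,0,0.025],"spin": 0,"gripper": 0.024},{"slide": [0,0,0.045],"spin": 0,"gripper": 0.024},{"slide": [0,0,0.058],"spin": 0,"gripper": 0.024},{"slide": [0,0,0.065],"spin": 0,"gripper": 0.024},{"slide": [0,0,0.065],"spin": 0,"gripper": 0.024},{"slide": [0,0,0.065],"spin": 0,"gripper": 0.024},{"slide": [0,0,0.065],"spin": 0,"gripper": 0.05},{"slide": [0,0,0.065],"spin": 0,"gripper": 0.08}]'

```text
time_s: 21.45
ee_pos: [0.5721, -0.265, 0.2322]
eef_rot: [3.141, 0.0, 1.571]
force: [0.6, -0.2, -0.3]
grip_width: 0.0424
grip_force: 0.0
```

Emit:
jog_arm --rows '[{"slide": [0,0,0],"spin": 0,"gripper": 0.08},{"slide": [0,0,0],"spin": 0,"gripper": 0.08},{"slide": [0,0,0],"spin": 0,"gripper": 0.08},{"slide": [0,0,-0.03],"spin": 0,"gripper": 0.08},{"slide": [0,0,-0.07],"spin": 0,"gripper": 0.08},{"slide": [0,0,-0.11],"spin": 0,"gripper": 0.094}]'

```text
time_s: 22.05
ee_pos: [0.572, -0.2649, 0.3428]
eef_rot: [-3.141, -0.0, 1.571]
force: [0.7, -0.4, 1.2]
grip_width: 0.085
grip_force: 0.0
```

Emit:
jog_arm --rows '[{"slide": [-0.02,-0.04,-0.03],"spin": 0,"gripper": 0.094},{"slide": [-0.04,-0.08,-0.06],"spin": 0,"gripper": 0.094},{"slide": [-0.06,-0.12,-0.06],"spin": 0,"gripper": 0.094},{"slide": [-0.08,-0.16,-0.06],"spin": 0,"gripper": 0.094},{"slide": [-0.1,-0.2,-0.06],"spin": 0,"gripper": 0.094},{"slide": [-0.13,-0.22,-0.06],"spin": 0,"gripper": 0.094},{"slide": [-0.16,-0.22,-0.06],"spin": 0,"gripper": 0.094},{"slide": [-0.16,-0.22,-0.06],"spin": 0,"gripper": 0.094}]'

```text
time_s: 22.85
ee_pos: [0.351, -0.4273, 0.4016]
eef_rot: [3.141, 0.001, 1.568]
force: [1.0, 0.2, -0.1]
grip_width: 0.0937
grip_force: 0.0
```

```bash
python3 - <<'E'
from h import *
p,d,X=cam('top'); save(cv2.resize(p[100:320,100:560],None,fx=1.7,fy=1.7,interpolation=cv2.INTER_CUBIC),'top1')
z=X[...,2]
for n,x,y,r in [('jar2',.661,.039,.027),('jar1',.654,-.031,.027),('ep1',.561,-.196,.025),('ep2',.572,-.265,.025),('spool',.598,.2375,.03),('dish',.5205,.0888,.04)]:
    m=(np.hypot(X[...,0]-x,X[...,1]-y)<r)&(z>(.009 if n=='dish' else .056)); print(n,m.sum(),np.round(np.r_[X[m].mean(0),z[m].std()],4))
E
```

```text
jar2 321 [0.6601 0.0407 0.0741 0.0041]
jar1 315 [ 0.6534 -0.0313  0.0742  0.0039]
ep1 135 [ 0.5612 -0.1962  0.0623  0.0031]
ep2 138 [ 0.5724 -0.2638  0.0627  0.0031]
spool 248 [0.5971 0.2365 0.069  0.0057]
dish 474 [0.5201 0.0895 0.0143 0.0027]
```

View pics/top1.png

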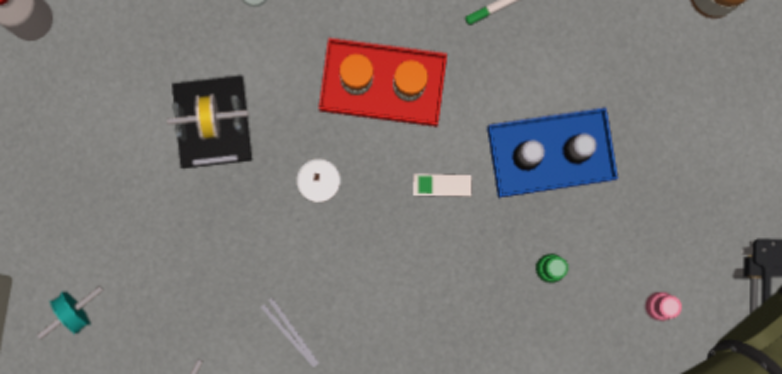

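The picture shows the jars in the red tray at (355,72) and (410,77), the eyepieces in the blue tray at (530,153) and (580,147), the spool seated at (206,117), and the dish at (318,180), not moved. Tops read 0.074 m for the jars and 0.0625 m for the eyepieces, so they stand upright on the tray floors. Handing in.

```bash
python3 -c "
from station import workorder
print(workorder.hand_in())"
```

```text
the job is handed in; nothing more can be done
None
```

I handed the job in at about 23 s; no verdict came back. Both jars stand upright in the red tray, both eyepieces stand upright in the blue tray, the spool is seated in the dispenser, and the last picture shows the dish where it started.

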